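Close up the setting kit after putting the plier away

TASK

Put the round-nose plier away in the wooden kit case: lay it flat in the empty front compartment and let go of it. Then swing the lid fully shut, and after that press the brass push catch on the lid down to its stop. Leave the shoe last, the mallet and the cup where they are.

Things in the scene. Friction and masses are not known exactly. Their poses are not given: they have to be found in the camera images.
- plier: Chrome round-nose plier lying flat, 162 mm long, 14 mm thick, under 0.25 kg. Origin: on the underside, below the pivot; x runs along the plier to the tips of the nose (62 mm ahead), the handles end 100 mm behind; z up. The pivot block (34 mm along x, 22 mm wide in y, flat sides) is the place to grip; the handles spread to 53 mm.
- plier_mid (a point): The middle of the plier's length and thickness: 19 mm behind the pivot, 7 mm above the underside. Axes as the plier's.
- case: Wooden kit case fixed to the bench, 150 mm deep (x) by 216 mm wide (y) by 60 mm high; walls 8 mm, floor 8 mm. Origin: centre of its underside; x points away from the robot to the hinged side, z up. A 40 mm high divider along y splits it into an empty front compartment on the robot's side and a narrow back one that already holds two steel dies.
- tray (a point): Centre of the floor of the empty front compartment, 8 mm above the bench, axes as the case's. The compartment is 93 mm (x) by 200 mm (y) and 52 mm deep below the rim; the divider's top is 48 mm above the bench. The plier fits lying along y, nose either way.
- lid (a joint): Angle of the lid in rad: 0 shut flat on the case, 1.57 upright, up to 2.2 leaning back away from the robot. It stands at 1.75 to 2.05 at the start and stays where it is left (stiff hinge, about 3 N at the edge). The lid is a board 150 by 216 mm, 10 mm thick.
- lid_hinge (a point): Middle of the hinge line: at the top of the case's far wall, 75 mm beyond the case's origin, 60 mm above the bench; the hinge runs along the case's y.
- lid_edge (a point): Middle of the lid's free edge, on its outer face (the upper face when shut), 150 mm from the hinge.
- catch (a joint): Travel of the brass push catch in m: 0 standing proud, 0.010 at its stop. It stays where it is left and takes about 7 to 9 N to move. At the start 0.
- catch_top (a point): Middle of the pressing face of the catch: a brass bar 60 mm (along y) by 22 mm on the outer face of the lid, on its middle line, 128 mm from the hinge. The face stands 15 mm above the lid's outer face, 5 mm when fully pressed; it is pressed square to the lid. With the lid shut and the catch up it is 85 mm above the bench.
- last: Beech shoe last standing loose on its sole, 237 mm long (x, toe forward), 84 mm wide, 85 mm high; origin on the bench near its middle. Leave alone.
- mallet: Black rubber mallet lying loose: head 60 mm across and 100 mm long (y), handle 200 mm along -x; origin on the bench below the head's middle. Leave alone.
- cup: Enamel cup of brass grommets, 84 mm across, 80 mm high, loose; origin at the centre of its foot. Leave alone.
Things that resemble listed ones, but are neither listed nor needed, are in the scene too. Several things look just like the plier: the one meant starts farthest to the robot's left.

How it is judged:
By the outcome, as a careful person would: the job done as asked, in the order asked, and still so for the second after the job is handed in, with the robot touching nothing.
It also fails if it takes over 67 s, if anything falls off the work surface, if the arm or the gripper's body presses on something with over 40 N, if the wrist force passes 120 N, or if a joint passes its speed limit or range.

ROBOT

A 7-joint arm with a two-finger parallel gripper is mounted at the origin on the work surface. World frame = base frame: x ahead of the robot, y to its left, z up, the work surface at z = 0. Lengths are in m, angles in rad, forces in N, time in s.
With the tool pointing down it reaches from about 0.375 to 0.925 m from the base axis. Payload 3.1 kg.
Tool frame: the origin (TCP) lies midway between the tips of the shut fingers; the grasp point (between the pads) lies 19 mm behind it; y points along the fingers, z is the direction in which the jaws open and shut, and the axes are right-handed (so a half turn about y gives the same grasp; the last joint's range is limited). The gripper opens to 85 mm and grips with 20 to 120 N. Pads are 22 mm wide; open, the fingers measure 114 mm over their backs; the gripper's body (76 mm by 85 mm) begins 54 mm behind the grasp point. The pads swing forward as they close: fully open they stand 13 mm farther back than shut.
Start: joints at [-1.229, 0.383, 0.044, 1.598, -0.018, 1.161, -0.05], TCP at [0.277, 0.588, 0.231] pointing down, gripper open.
Joint ranges: [-2.61, 2.61], [-0.41, 2.15], [-1.48, 1.57], [0, 2.5], [-1.57, 4.71], [0.05, 1.97], [-2.85, 2.85]. Speed limits (rad/s): [2.79, 2.79, 3.14, 3.14, 3.14, 3.14, 3.14].

INTERFACE

Orientations are given as a 3x3 rotation matrix whose columns are the frame's x, y, z axes.
In Python, from workcell import bot gives the robot as it stands.
- The arm moves only by the tool servo_tool, never from a script. Its arguments are lists of equal length, an entry for each row: "claw": the opening, from 0 (shut) to 1 (fully open); "slide": the shift along the tool's x, y, z in m, a list of three; "twist": the turn, a rotation vector about the tool's x, y, z in degrees, a list of three. A call has 1 to 20 rows; each row is the pose to reach, as a shift and turn from the pose commanded when the call began, along the tool's axes at that moment; what a row does not reach only later rows make up. A row lasts 1/8 s, in which the tool goes at most 62.5 mm and 10.7 degrees, less where a joint would pass 70% of its speed; a pose out of reach is approached as far as the arm can. A call with a gripper value outside its range is refused whole. The fingers move at their own pace and stop on an object; the grip force is fixed at half the most. Time passes only in rows, so rows that repeat a pose let the fingers close. It gives the time, the measured TCP pose, the force and the opening at its end, in the units of the state.
- bot.get_state(): the state, without advancing time (a new reading comes with each control period).
- bot.grab_frame(name): name is "scene" or "top"; returns the picture (400x640x3 uint8, red, green, blue); there is no depth.
- bot.camera_model(name): a dict with "K" (3x3 intrinsics, pixels), "eye" and "attitude" of the camera in the world. Camera axes: x right, y down, z forward; pixel columns grow to the right and rows downward; lengths in m; the calibration is good to about 2 mm. A picture is of the moment at which its call begins. camera_model takes no time and is no camera call.
- bot.job_done(): hands the job in, once; it reports no verdict.
The state is a dict: "t": time; "joint_pos": joint angles; "joint_velocities": joint speeds; "effort": joint torques, N m; "ee_pos": TCP position; "eef_rot": TCP orientation; "wrist_force": force on the tool from outside, world axes, zero at the start; "wrist_torque": the same for the moment, N m; "opening": finger opening in m.
Only numpy, scipy, OpenCV 4.12 (cv2) and the standard library are available. Lean on these libraries where they do the work, as an engineer would, in place of code of your own. Each camera call takes 0.05 s, during which the arm holds its last target. There are 200 camera calls.

## Working session

There is one attempt and no reset: what is moved stays moved. The work goes in short steps, Python scripts to look and compute and a tool call to move; the robot and the scene stay as the last step left them, time stands still between calls to the robot, and variables do not carry over. Pictures are saved under pics/ and viewed, about 8 in all and at most 12, crops included, and the job is handed in when it is done.

Besides the shell and the picture viewer there is one more tool, called after ">>>" in YAML: its name, and indented under it one key for each argument. servo_tool: Moves the arm, as the interface text tells. Its arguments: {"type":"object","properties":{"claw":{"type":"array"},"slide":{"type":"array"},"twist":{"type":"array"}},"required":["claw","slide","twist"]}

```bash
mkdir -p pics; python3 - <<'E'
from workcell import bot
import cv2
for n in("scene","top"):
    m=bot.camera_model(n);print(n,m)
    cv2.imwrite(f"pics/{n}0.png",bot.grab_frame(n)[:,:,::-1])
s=bot.get_state();print(s)
E
```

```text
scene {'K': array([[457.82974553,   0.        , 319.55921773],
       [  0.        , 457.82974553, 185.12460445],
       [  0.        ,   0.        ,   1.        ]]), 'eye': array([1.27821535, 0.03332455, 1.15264289]), 'attitude': array([[-3.00997400e-02,  8.07713920e-01, -5.88805765e-01],
       [ 9.99546806e-01,  2.40676076e-02, -1.80812722e-02],
       [-4.33349171e-04, -5.89083164e-01, -8.08072298e-01]])}
top {'K': array([[433.86674025,   0.        , 322.35799219],
       [  0.        , 433.86674025, 196.98226105],
       [  0.        ,   0.        ,   1.        ]]), 'eye': array([0.37926988, 0.01658647, 1.59467529]), 'attitude': array([[-0.01288621, -0.99701815,  0.0760838 ],
       [-0.99990678,  0.01250523, -0.00548173],
       [ 0.00451394, -0.07614735, -0.99708636]])}
{'t': 0.1, 'joint_pos': array([-1.22880986,  0.38377147,  0.04388727,  1.59942801, -0.01788813,
        1.16119106, -0.04991402]), 'joint_velocities': array([ 5.24399601e-04, -2.27650352e-03,  2.78670267e-05, -2.34634250e-03,
        2.56337302e-03,  2.33246409e-03, -8.07267398e-04]), 'effort': array([ 2.34000974e-03, -4.34729290e+01,  1.02899082e+00, -2.50456113e+01,
        1.08057985e-02,  5.42911497e-03,  1.11919962e-05]), 'ee_pos': array([0.27640351, 0.58735695, 0.22999667]), 'eef_rot': array([[ 9.04852635e-01, -8.79926085e-04,  4.25724013e-01],
       [-4.25724893e-01, -2.23808307e-03,  9.04849880e-01],
       [ 1.56604694e-04, -9.99997108e-01, -2.39974180e-03]]), 'wrist_force': array([-0.30748621,  0.57291936,  0.19579165]), 'wrist_torque': array([-0.07458345,  0.03701239, -0.00934981]), 'opening': 0.0853733930686156}
```

View pics/scene0.png

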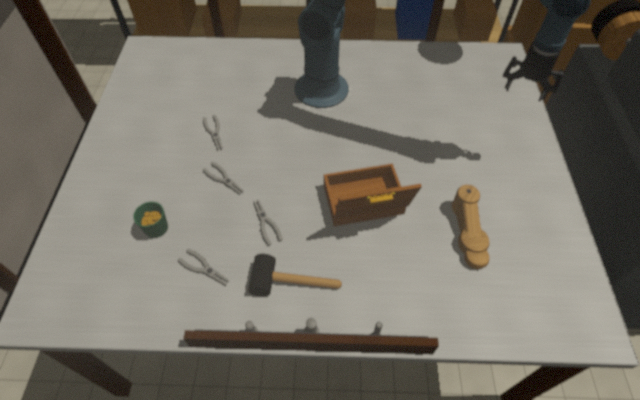

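View pics/top0.png

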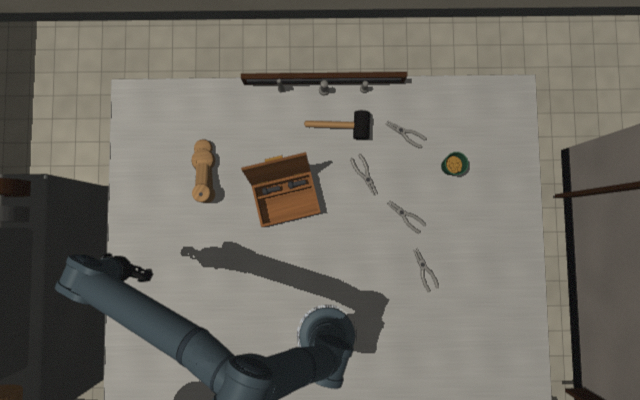

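The top view has +y on the left, so the target plier is the one at about top (364,173) / scene (267,222). The case is at about top (285,195) and the lid leans back. I'll enlarge these areas.

```bash
python3 - <<'E'
import cv2
t=cv2.imread("pics/top0.png");s=cv2.imread("pics/scene0.png")
cv2.imwrite("pics/topc.png",cv2.resize(t[140:240,235:395],None,fx=5,fy=5,interpolation=cv2.INTER_CUBIC))
cv2.imwrite("pics/scec.png",cv2.resize(s[155:260,245:425],None,fx=4.4,fy=4.4,interpolation=cv2.INTER_CUBIC))
E
```

```text
(no output)
```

View pics/topc.png

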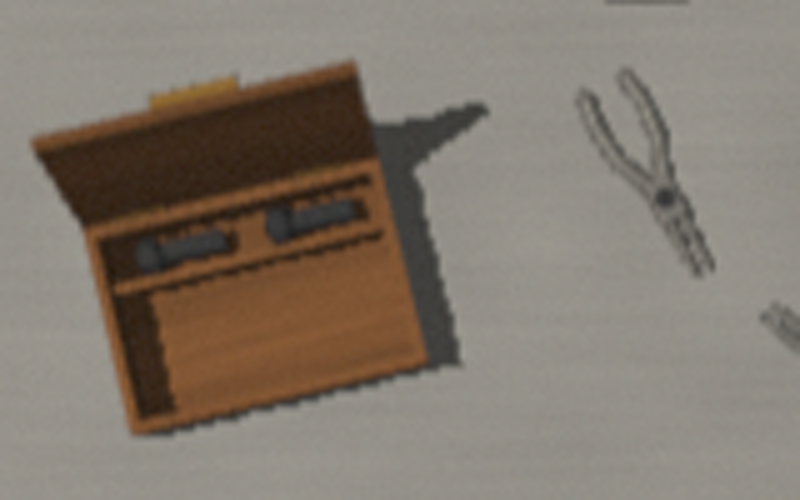

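View pics/scec.png

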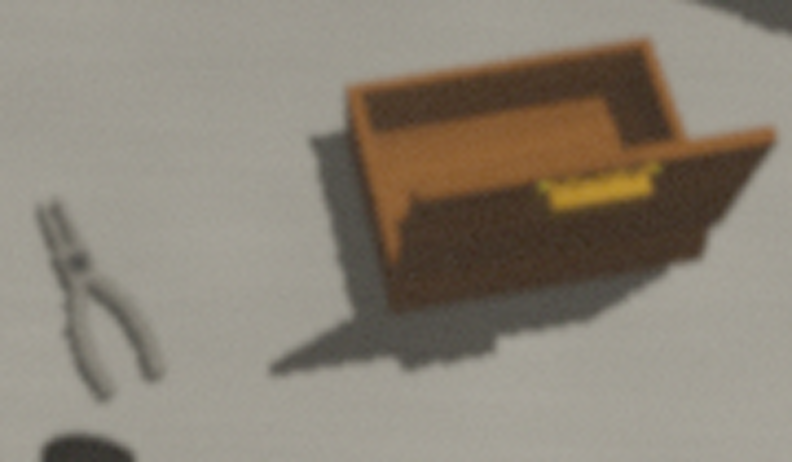

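The target plier's pivot is at topc (666,198), with the nose tips at (706,270). The case rim corners and lid edge are clear in both crops, so I'll fit the poses from both cameras.

```bash
cat > h.py <<'E'
import numpy as np
from scipy.optimize import least_squares
from workcell import bot
C={n:bot.camera_model(n) for n in("scene","top")}
def proj(n,p):
    m=C[n];q=m["K"]@(m["attitude"].T@(np.asarray(p)-m["eye"]));return q[:2]/q[2]
def T(x): return np.array([235+(x[0]+.5)/5-.5,140+(x[1]+.5)/5-.5])
def S(x): return np.array([245+(x[0]+.5)/4.4-.5,155+(x[1]+.5)/4.4-.5])
def R(a): c,s=np.cos(a),np.sin(a);return np.array([[c,-s,0],[s,c,0],[0,0,1]])
def lid(a,d,y,h): return [.075-d*np.cos(a)+h*np.sin(a),y,.06+d*np.sin(a)+h*np.cos(a)]
E
python3 - <<'E'
from h import *
co=[("top",(427,360),[-.075,-.108,.06]),("top",(132,431),[-.075,.108,.06]),("top",(88,228),[.075,.108,.06]),("top",(380,160),[.075,-.108,.06]),
("scene",(350,89),[-.075,-.108,.06]),("scene",(648,42),[-.075,.108,.06]),("scene",(392,312),[.075,-.108,0]),("scene",(700,258),[.075,.108,0])]
ld=[("top",(33,138),(.15,.108,.01)),("top",(353,60),(.15,-.108,.01)),("scene",(410,196),(.15,-.108,.01)),("scene",(775,134),(.15,.108,.01))]
f=lambda n,p:T(p) if n=="top" else S(p)
def res(v):
    P=lambda q:np.array([v[0],v[1],0])+R(v[2])@q
    return np.concatenate([proj(n,P(q))-f(n,p) for n,p,q in co]+[proj(n,P(np.array(lid(v[3],*q))))-f(n,p) for n,p,q in ld])
r=least_squares(res,[.5,.1,.2,1.9],loss="soft_l1");print("case",r.x.round(4));print(r.fun.reshape(-1,2).round(1).tolist())
pl=[("top",(666,198),[0,0,.014]),("top",(706,271),[.062,0,.007]),("top",(604,84),[-.1,0,.007]),("scene",(78,262),[0,0,.014]),("scene",(47,204),[.062,0,.007]),("scene",(130,388),[-.1,0,.007])]
def rp(v): return np.concatenate([proj(n,np.array([v[0],v[1],0])+R(v[2])@q)-f(n,p) for n,p,q in pl])
q=least_squares(rp,[.5,-.1,-2.5],loss="soft_l1");print("plier",q.x.round(4));print(q.fun.reshape(-1,2).round(1).tolist())
E
```

```text
case [0.4917 0.1391 0.2251 1.7911]
[[0.0, 0.5], [-0.5, 0.8], [-1.2, 0.2], [-0.5, -0.4], [-1.5, -0.2], [0.1, -0.4], [-1.0, 1.6], [0.1, 1.7], [-0.3, 0.9], [0.8, 0.9], [0.4, 0.4], [-0.2, 0.9]]
plier [ 0.5616 -0.159  -2.6788]
[[-0.2, 0.4], [-0.5, 1.0], [-0.5, -0.5], [-0.7, 0.7], [-0.6, -0.7], [0.2, 0.5]]
```

```bash
cat >> h.py <<'E'
from scipy.spatial.transform import Rotation as Ro
def plan(*tg):
    "targets (x,y,z,angle deg of tool z, tool down) -> slide mm, twist deg from now"
    s=bot.get_state();A=s["eef_rot"]
    print("t",round(s["t"],2),"pos",s["ee_pos"].round(4),"zang",np.degrees(np.arctan2(A[1,2],A[0,2])).round(1),"F",s["wrist_force"].round(1),"open",round(s["opening"],4),"q",s["joint_pos"].round(2))
    for x,y,z,a in tg:
        a=np.radians(a);Z=np.array([np.cos(a),np.sin(a),0]);Y=np.array([0,0,-1.]);B=np.c_[np.cross(Y,Z),Y,Z]
        print((A.T@(np.array([x,y,z])-s["ee_pos"])).round(4),np.degrees(Ro.from_matrix(A.T@B).as_rotvec()).round(1))
CP=np.array([.4917,.1391,0]);CY=.2251
def case(x,y,z): return CP+R(CY)@np.array([x,y,z])
E
python3 -c "
from h import *
plan((.5616,-.159,.12,-63.5))
print(case(-.0205,-.019,.012))"
```

```text
t 0.1 pos [0.2764 0.5874 0.23  ] zang 64.8 F [-0.3  0.6  0.2] open 0.0854 q [-1.23  0.38  0.04  1.6  -0.02  1.16 -0.05]
[ 0.5758  0.1114 -0.5537] [1.000e-01 1.283e+02 2.000e-01]
[0.47595805 0.11600366 0.012     ]
```

>>> servo_tool:
  claw: [0.75,0.75,0.75,0.75,0.75,0.75,0.75,0.75,0.75,0.75,0.75,0.75,0.75,0.75,0.75,0.75,0.75,0.75,0.75,0.75]
  slide:
    - [0.576,-0.03,-0.554]
    - [0.576,-0.03,-0.554]
    - [0.576,-0.03,-0.554]
    - [0.576,-0.03,-0.554]
    - [0.576,-0.03,-0.554]
    - [0.576,-0.03,-0.554]
    - [0.576,-0.03,-0.554]
    - [0.576,-0.03,-0.554]
    - [0.576,-0.03,-0.554]
    - [0.576,-0.03,-0.554]
    - [0.576,-0.03,-0.554]
    - [0.576,-0.03,-0.554]
    - [0.576,-0.03,-0.554]
    - [0.576,0.111,-0.554]
    - [0.576,0.111,-0.554]
    - [0.576,0.111,-0.554]
    - [0.576,0.111,-0.554]
    - [0.576,0.111,-0.554]
    - [0.576,0.111,-0.554]
    - [0.576,0.111,-0.554]
  twist:
    - [0,128.3,0]
    - [0,128.3,0]
    - [0,128.3,0]
    - [0,128.3,0]
    - [0,128.3,0]
    - [0,128.3,0]
    - [0,128.3,0]
    - [0,128.3,0]
    - [0,128.3,0]
    - [0,128.3,0]
    - [0,128.3,0]
    - [0,128.3,0]
    - [0,128.3,0]
    - [0,128.3,0]
    - [0,128.3,0]
    - [0,128.3,0]
    - [0,128.3,0]
    - [0,128.3,0]
    - [0,128.3,0]
    - [0,128.3,0]

```text
t: 2.6
ee_pos: [0.5632, -0.1585, 0.1219]
eef_rot: [[-0.895, 0.003, 0.446], [-0.446, -0.0, -0.895], [-0.003, -1.0, 0.001]]
wrist_force: [-0.5, 0.0, -0.7]
opening: 0.0639
```

```bash
python3 - <<'E'
from h import *
import cv2
plan((.5616,-.159,.12,-63.5),(.5616,-.159,.004,-63.5))
im=bot.grab_frame("scene")[:,:,::-1];cv2.imwrite("pics/scene1.png",im)
tp=bot.grab_frame("top")[:,:,::-1]
a=cv2.resize(im[150:270,190:350],None,fx=4,fy=4,interpolation=cv2.INTER_CUBIC)[:480,:400]
a=cv2.resize(im[160:260,220:320],None,fx=4,fy=4,interpolation=cv2.INTER_CUBIC)
b=cv2.resize(tp[120:220,320:420],None,fx=4,fy=4,interpolation=cv2.INTER_CUBIC)
cv2.imwrite("pics/c1.png",cv2.hconcat([a,b]))
E
```

```text
t 2.6 pos [ 0.5632 -0.1585  0.1219] zang -63.5 F [-0.5  0.  -0.7] open 0.0639 q [-0.37  0.46  0.7   1.88 -0.37  0.93 -0.6 ]
[ 0.0017  0.0019 -0.0003] [-0.1  0.  -0.2]
[ 0.002   0.1179 -0.0004] [-0.1  0.  -0.2]
```

View pics/c1.png

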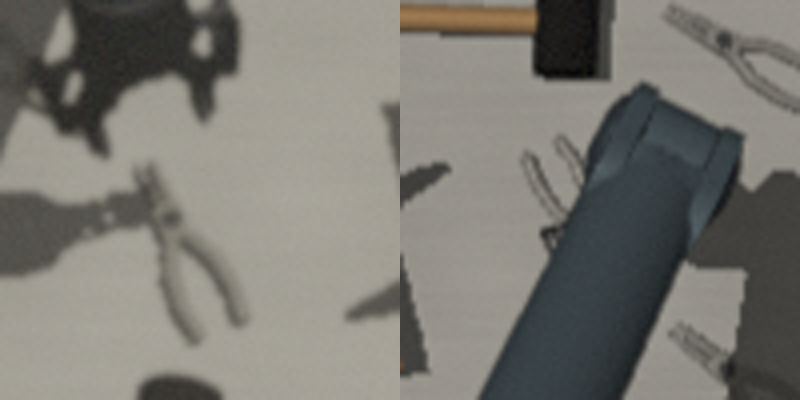

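The scene crop (left) shows the open jaws above the plier, with the pivot at (172,215); the top view is mostly hidden by the arm. Descend and grip.

>>> servo_tool:
  claw: [0.75,0.75,0.75,0.75,0.75,0.75,0,0,0,0,0,0,0,0,0,0]
  slide:
    - [0.002,0.05,0]
    - [0.002,0.09,0]
    - [0.002,0.11,0]
    - [0.002,0.117,0]
    - [0.002,0.117,0]
    - [0.002,0.117,0]
    - [0.002,0.117,0]
    - [0.002,0.117,0]
    - [0.002,0.117,0]
    - [0.002,0.117,0]
    - [0.002,0.117,0]
    - [0.002,0.117,0]
    - [0.002,0.117,0]
    - [0.002,0.117,0]
    - [0.002,0.117,0]
    - [0.002,0.117,0]
  twist:
    - [0,0,0]
    - [0,0,0]
    - [0,0,0]
    - [0,0,0]
    - [0,0,0]
    - [0,0,0]
    - [0,0,0]
    - [0,0,0]
    - [0,0,0]
    - [0,0,0]
    - [0,0,0]
    - [0,0,0]
    - [0,0,0]
    - [0,0,0]
    - [0,0,0]
    - [0,0,0]

```text
t: 4.7
ee_pos: [0.5608, -0.1592, 0.0041]
eef_rot: [[-0.895, 0.001, 0.446], [-0.446, 0.0, -0.895], [-0.001, -1.0, -0.0]]
wrist_force: [-1.8, 1.2, 5.7]
opening: 0.0203
```

```bash
python3 -c "
from h import *
plan((.5616,-.159,.16,-63.5),(.476,.116,.16,12.9))"
```

```text
t 4.7 pos [ 0.5608 -0.1592  0.0041] zang -63.5 F [-1.8  1.2  5.7] open 0.0203 q [-0.27  0.64  0.59  1.92 -0.51  0.74 -0.49]
[-1.000e-03 -1.559e-01  1.000e-04] [ 0.   0.  -0.1]
[-0.0471 -0.1558 -0.2841] [ -0.  -76.4  -0. ]
```

>>> servo_tool:
  claw: [0,0,0,0,0,0,0,0,0,0,0,0,0,0,0,0,0,0,0,0]
  slide:
    - [0,-0.03,0]
    - [0,-0.08,0]
    - [0,-0.13,0]
    - [0,-0.156,0]
    - [0,-0.156,0]
    - [0,-0.156,0]
    - [0,-0.156,0]
    - [0,-0.156,0]
    - [0,-0.156,0]
    - [-0.008,-0.156,-0.05]
    - [-0.016,-0.156,-0.1]
    - [-0.024,-0.156,-0.15]
    - [-0.032,-0.156,-0.2]
    - [-0.04,-0.156,-0.25]
    - [-0.047,-0.156,-0.284]
    - [-0.047,-0.156,-0.284]
    - [-0.047,-0.156,-0.284]
    - [-0.047,-0.156,-0.284]
    - [-0.047,-0.156,-0.284]
    - [-0.047,-0.156,-0.284]
  twist:
    - [0,0,0]
    - [0,0,0]
    - [0,-8,0]
    - [0,-17,0]
    - [0,-26,0]
    - [0,-35,0]
    - [0,-44,0]
    - [0,-53,0]
    - [0,-62,0]
    - [0,-71,0]
    - [0,-76.4,0]
    - [0,-76.4,0]
    - [0,-76.4,0]
    - [0,-76.4,0]
    - [0,-76.4,0]
    - [0,-76.4,0]
    - [0,-76.4,0]
    - [0,-76.4,0]
    - [0,-76.4,0]
    - [0,-76.4,0]

```text
t: 7.2
ee_pos: [0.4758, 0.1151, 0.1592]
eef_rot: [[0.222, -0.0, 0.975], [-0.975, -0.0, 0.222], [0.0, -1.0, -0.0]]
wrist_force: [0.2, 0.2, -2.0]
opening: 0.0202
```

```bash
python3 - <<'E'
from h import *
import cv2
plan((.476,.116,.014,12.9))
im=bot.grab_frame("scene")[:,:,::-1]
tp=bot.grab_frame("top")[:,:,::-1]
a=cv2.resize(im[120:240,285:435],None,fx=4,fy=4,interpolation=cv2.INTER_CUBIC)[:,:400]
a=cv2.resize(im[130:240,310:430],None,fx=3.3,fy=3.3,interpolation=cv2.INTER_CUBIC)
b=cv2.resize(tp[140:250,230:350],None,fx=3.3,fy=3.3,interpolation=cv2.INTER_CUBIC)
cv2.imwrite("pics/c2.png",cv2.hconcat([a,b]))
E
```

```text
t 7.2 pos [0.4758 0.1151 0.1592] zang 12.8 F [ 0.2  0.2 -2. ] open 0.0202 q [-0.62  0.16  0.32  2.06 -0.07  0.93 -0.04]
[-0.0008  0.1452  0.0004] [ 0.  -0.1  0. ]
```

View pics/c2.png

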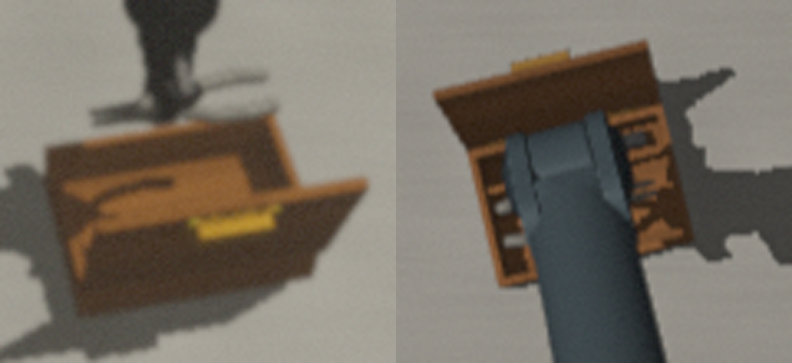

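The plier is held by the pivot, lies along the case's y, and sits centred over the front compartment. Lower it.

>>> servo_tool:
  claw: [0,0,0,0,0,0,0,0]
  slide:
    - [-0.001,0.03,0]
    - [-0.001,0.07,0]
    - [-0.001,0.11,0]
    - [-0.001,0.13,0]
    - [-0.001,0.14,0]
    - [-0.001,0.145,0]
    - [-0.001,0.1465,0]
    - [-0.001,0.1465,0]
  twist:
    - [0,0,0]
    - [0,0,0]
    - [0,0,0]
    - [0,0,0]
    - [0,0,0]
    - [0,0,0]
    - [0,0,0]
    - [0,0,0]

```text
t: 8.3
ee_pos: [0.4761, 0.1171, 0.0135]
eef_rot: [[0.223, 0.002, 0.975], [-0.975, 0.001, 0.223], [-0.0, -1.0, 0.002]]
wrist_force: [0.2, 0.4, -0.8]
opening: 0.0203
```

>>> servo_tool:
  claw: [0,0,0.5,0.5,0.5,0.5,0.5,0.5,0.5,0.5,0.5]
  slide:
    - [0,0.001,0]
    - [0,0.0015,0]
    - [0,0.0015,0]
    - [0,0.0015,0]
    - [0,0.0015,0]
    - [0,0.0015,0]
    - [0,-0.02,0]
    - [0,-0.07,0]
    - [0,-0.13,0]
    - [0,-0.19,0]
    - [0,-0.24,0]
  twist:
    - [0,0,0]
    - [0,0,0]
    - [0,0,0]
    - [0,0,0]
    - [0,0,0]
    - [0,0,0]
    - [0,0,0]
    - [0,0,0]
    - [0,0,0]
    - [0,0,0]
    - [0,0,0]

```text
t: 9.68
ee_pos: [0.4733, 0.1162, 0.2537]
eef_rot: [[0.223, -0.004, 0.975], [-0.975, -0.001, 0.223], [0.0, -1.0, -0.004]]
wrist_force: [-0.2, 1.6, -0.3]
opening: 0.0427
```

```bash
python3 - <<'E'
from h import *
import cv2
g=lambda *p:tuple(case(*p))+(12.9,)
# above lid height, beyond lid (y=+.065), then down behind
plan(g(.17,.065,.26),g(.17,.065,.17))
im=bot.grab_frame("scene")[:,:,::-1]
cv2.imwrite("pics/c3.png",cv2.resize(im[130:240,310:430],None,fx=5,fy=5,interpolation=cv2.INTER_CUBIC))
E
```

```text
t 9.68 pos [0.4733 0.1162 0.2537] zang 12.9 F [-0.2  1.6 -0.3] open 0.0427 q [-0.66  0.05  0.35  1.96 -0.02  1.14 -0.08]
[-0.0832 -0.007   0.193 ] [0.2 0.  0. ]
[-0.0832  0.083   0.1933] [0.2 0.  0. ]
```

View pics/c3.png

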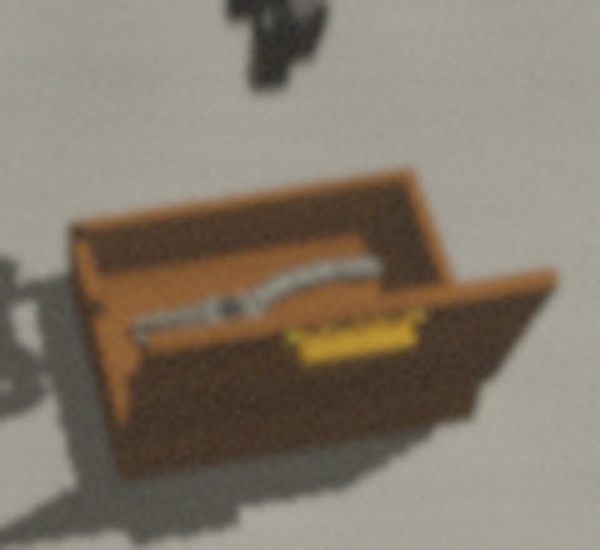

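The plier lies flat in the front compartment: pivot at (235,305), nose tip at (135,335), the visible handle ending at (380,268). Next, go over and behind the lid with the fingers shut, clear of the catch in y.

>>> servo_tool:
  claw: [0,0,0,0,0,0,0,0,0,0,0,0]
  slide:
    - [0,-0.045,0]
    - [-0.02,-0.045,0.04]
    - [-0.04,-0.045,0.09]
    - [-0.06,-0.045,0.14]
    - [-0.083,-0.045,0.193]
    - [-0.083,-0.045,0.193]
    - [-0.083,-0.02,0.193]
    - [-0.083,0.03,0.193]
    - [-0.083,0.07,0.193]
    - [-0.083,0.083,0.193]
    - [-0.083,0.083,0.193]
    - [-0.083,0.083,0.193]
  twist:
    - [0,0,0]
    - [0,0,0]
    - [0,0,0]
    - [0,0,0]
    - [0,0,0]
    - [0,0,0]
    - [0,0,0]
    - [0,0,0]
    - [0,0,0]
    - [0,0,0]
    - [0,0,0]
    - [0,0,0]

```text
t: 11.22
ee_pos: [0.6462, 0.2411, 0.1722]
eef_rot: [[0.223, 0.003, 0.975], [-0.975, 0.001, 0.223], [-0.001, -1.0, 0.003]]
wrist_force: [-0.0, 0.2, 0.1]
opening: -0.0
```

```bash
python3 - <<'E'
from h import *
g=lambda *p:tuple(case(*p))+(12.9,)
w=.015
L=[]
for a in np.arange(1.75,-.01,-.125):
    p=lid(max(a,0),.118,.065,.01); L.append(g(p[0]+w,p[1],p[2])); print(round(a,2),np.round([p[0]+w,p[2]],3))
plan(*L)
E
```

```text
1.75 [0.121 0.174]
1.62 [0.106 0.177]
1.5 [0.092 0.178]
1.38 [0.077 0.178]
1.25 [0.062 0.175]
1.12 [0.048 0.171]
1.0 [0.035 0.165]
0.88 [0.022 0.157]
0.75 [0.01  0.148]
0.62 [0.    0.137]
0.5 [-0.009  0.125]
0.38 [-0.016  0.113]
0.25 [-0.022  0.099]
0.12 [-0.026  0.085]
0.0 [-0.028  0.07 ]
t 11.22 pos [0.6462 0.2411 0.1722] zang 12.9 F [-0.   0.2  0.1] open -0.0 q [-0.65  0.52  0.31  1.56 -0.17  1.09 -0.07]
[-0.0001 -0.0023 -0.0525] [-0.2 -0.  -0. ]
[-0.0001 -0.0053 -0.067 ] [-0.2 -0.  -0. ]
[-0.0001 -0.0065 -0.0818] [-0.2 -0.  -0. ]
[-0.0001 -0.0058 -0.0965] [-0.2 -0.  -0. ]
[-1.000e-04 -3.300e-03 -1.111e-01] [-0.2 -0.  -0. ]
[-1.000e-04  1.000e-03 -1.253e-01] [-0.2 -0.  -0. ]
[-1.000e-04  7.000e-03 -1.388e-01] [-0.2 -0.  -0. ]
[-1.000e-04  1.470e-02 -1.514e-01] [-0.2 -0.  -0. ]
[-1.00e-04  2.39e-02 -1.63e-01] [-0.2 -0.  -0. ]
[-1.000e-04  3.440e-02 -1.734e-01] [-0.2 -0.  -0. ]
[-0.      0.0462 -0.1823] [-0.2 -0.  -0. ]
[-0.      0.059  -0.1897] [-0.2 -0.  -0. ]
[-0.      0.0726 -0.1955] [-0.2 -0.  -0. ]
[-0.      0.0869 -0.1995] [-0.2 -0.  -0. ]
[-0.      0.1015 -0.2018] [-0.2 -0.  -0. ]
```

>>> servo_tool:
  claw: [0,0,0,0,0,0,0,0,0,0,0,0]
  slide:
    - [0,-0.001,-0.025]
    - [0,-0.002,-0.045]
    - [0,-0.004,-0.06]
    - [0,-0.006,-0.074]
    - [0,-0.006,-0.089]
    - [0,-0.005,-0.104]
    - [0,-0.001,-0.118]
    - [0,0.004,-0.132]
    - [0,0.011,-0.145]
    - [0,0.019,-0.157]
    - [0,0.024,-0.163]
    - [0,0.024,-0.163]
  twist:
    - [0,0,0]
    - [0,0,0]
    - [0,0,0]
    - [0,0,0]
    - [0,0,0]
    - [0,0,0]
    - [0,0,0]
    - [0,0,0]
    - [0,0,0]
    - [0,0,0]
    - [0,0,0]
    - [0,0,0]

```text
t: 12.72
ee_pos: [0.4845, 0.2039, 0.1445]
eef_rot: [[0.224, -0.003, 0.975], [-0.975, -0.001, 0.224], [0.001, -1.0, -0.003]]
wrist_force: [0.3, -0.0, -0.7]
opening: -0.0002
```

```bash
python3 - <<'E'
from h import *
import cv2
g=lambda *p:tuple(case(*p))+(12.9,)
plan(*[g(lid(a,.118,.065,.01)[0]+.015,.065,lid(a,.118,.065,.01)[2]) for a in (.75,.6,.45,.3,.15,0)])
im=bot.grab_frame("scene")[:,:,::-1]
cv2.imwrite("pics/c4.png",cv2.resize(im[110:240,300:440],None,fx=4,fy=4,interpolation=cv2.INTER_CUBIC))
E
```

```text
t 12.72 pos [0.4845 0.2039 0.1445] zang 12.9 F [ 0.3 -0.  -0.7] open -0.0002 q [-0.75  0.26  0.31  1.98 -0.1   0.92 -0.17]
[-0.0002 -0.0032  0.003 ] [0.2 0.  0. ]
[-0.0002  0.0097 -0.0092] [0.2 0.  0. ]
[-0.0002  0.0243 -0.0193] [0.2 0.  0. ]
[-0.0002  0.0402 -0.0271] [0.2 0.  0. ]
[-0.0002  0.0571 -0.0325] [0.2 0.  0. ]
[-0.0003  0.0747 -0.0353] [0.2 0.  0. ]
```

View pics/c4.png

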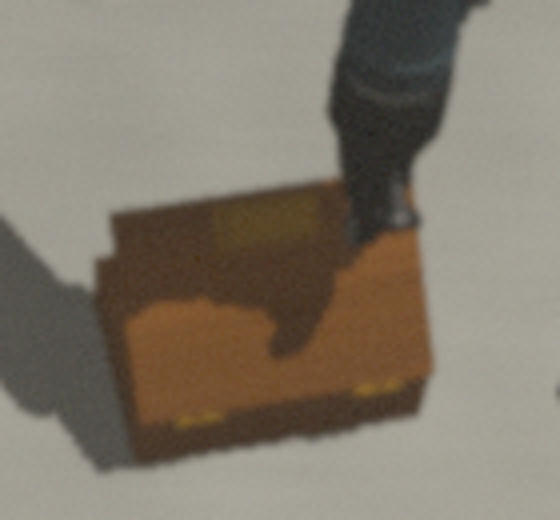

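The lid is swinging down with the finger at (375,235), clear of the catch at (265,220). Continue until it is shut.

>>> servo_tool:
  claw: [0,0,0,0,0,0,0,0,0,0,0]
  slide:
    - [0,0.004,-0.005]
    - [0,0.012,-0.011]
    - [0,0.022,-0.018]
    - [0,0.032,-0.023]
    - [0,0.042,-0.028]
    - [0,0.052,-0.031]
    - [0,0.061,-0.033]
    - [0,0.068,-0.035]
    - [0,0.074,-0.035]
    - [0,0.076,-0.035]
    - [0,0.076,-0.035]
  twist:
    - [0,0,0]
    - [0,0,0]
    - [0,0,0]
    - [0,0,0]
    - [0,0,0]
    - [0,0,0]
    - [0,0,0]
    - [0,0,0]
    - [0,0,0]
    - [0,0,0]
    - [0,0,0]

```text
t: 14.15
ee_pos: [0.4517, 0.1965, 0.0701]
eef_rot: [[0.223, -0.001, 0.975], [-0.975, -0.0, 0.223], [0.0, -1.0, -0.001]]
wrist_force: [-2.6, -1.4, 4.8]
opening: 0.0002
```

```bash
python3 -c "
from h import *
plan(tuple(case(-.053,0,.10))+(12.9,))"
```

```text
t 14.15 pos [0.4517 0.1965 0.0701] zang 12.9 F [-2.6 -1.4  4.8] open 0.0002 q [-0.75  0.32  0.28  2.1  -0.13  0.74 -0.15]
[ 0.0649 -0.0298 -0.0268] [ 0.1 -0.   0. ]
```

>>> servo_tool:
  claw: [0,0,0,0]
  slide:
    - [0,0.001,0]
    - [0,0.002,0]
    - [0,0.003,0]
    - [0,0.003,0]
  twist:
    - [0,0,0]
    - [0,0,0]
    - [0,0,0]
    - [0,0,0]

```text
t: 14.65
ee_pos: [0.4518, 0.1966, 0.0699]
eef_rot: [[0.223, -0.003, 0.975], [-0.975, 0.0, 0.223], [-0.001, -1.0, -0.003]]
wrist_force: [-7.6, -3.8, 25.7]
opening: -0.0002
```

The force jumped to 26 N with no further travel, so the lid is on its stop. Move over the catch.

>>> servo_tool:
  claw: [0,0,0,0,0,0,0,0]
  slide:
    - [0,-0.02,0]
    - [0,-0.045,0]
    - [0.03,-0.045,-0.015]
    - [0.065,-0.045,-0.027]
    - [0.065,-0.045,-0.027]
    - [0.065,-0.035,-0.027]
    - [0.065,-0.035,-0.027]
    - [0.065,-0.035,-0.027]
  twist:
    - [0,0,0]
    - [0,0,0]
    - [0,0,0]
    - [0,0,0]
    - [0,0,0]
    - [0,0,0]
    - [0,0,0]
    - [0,0,0]

```text
t: 15.65
ee_pos: [0.4401, 0.1282, 0.1014]
eef_rot: [[0.225, -0.0, 0.974], [-0.974, -0.0, 0.225], [0.0, -1.0, -0.0]]
wrist_force: [0.9, -0.1, -0.4]
opening: 0.0
```

```bash
python3 - <<'E'
from h import *
import cv2
plan(tuple(case(-.053,0,.075))+(12.9,))
im=bot.grab_frame("scene")[:,:,::-1]
cv2.imwrite("pics/c5.png",cv2.resize(im[110:240,300:440],None,fx=4,fy=4,interpolation=cv2.INTER_CUBIC))
print(proj("scene",case(-.053,0,.085)))
E
```

```text
t 15.65 pos [0.4401 0.1282 0.1014] zang 13.0 F [ 0.9 -0.1 -0.4] open 0.0 q [-0.68  0.2   0.34  2.17 -0.09  0.79 -0.06]
[ 0.0009  0.0264 -0.0003] [0.  0.1 0. ]
[359.9812552  169.63891461]
```

View pics/c5.png

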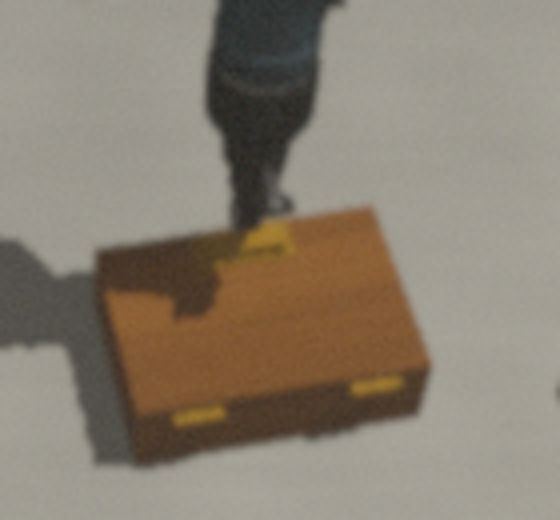

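The lid is flat shut and the fingertip (250,220) is over the brass catch (255,245). Press.

>>> servo_tool:
  claw: [0,0,0,0,0,0,0,0,0,0,0,0]
  slide:
    - [0,0.008,0]
    - [0,0.014,0]
    - [0,0.017,0]
    - [0,0.019,0]
    - [0,0.021,0]
    - [0,0.023,0]
    - [0,0.025,0]
    - [0,0.027,0]
    - [0,0.028,0]
    - [0,0.029,0]
    - [0,0.029,0]
    - [0,0.029,0]
  twist:
    - [0,0,0]
    - [0,0,0]
    - [0,0,0]
    - [0,0,0]
    - [0,0,0]
    - [0,0,0]
    - [0,0,0]
    - [0,0,0]
    - [0,0,0]
    - [0,0,0]
    - [0,0,0]
    - [0,0,0]

```text
t: 17.2
ee_pos: [0.4398, 0.1271, 0.0748]
eef_rot: [[0.223, -0.003, 0.975], [-0.975, 0.0, 0.223], [-0.001, -1.0, -0.003]]
wrist_force: [-7.4, -2.2, 19.0]
opening: -0.0001
```

>>> servo_tool:
  claw: [0,0,0,0,0,0,0,0]
  slide:
    - [0,0.001,0]
    - [0,0.0015,0]
    - [0,0.0015,0]
    - [0,-0.01,0]
    - [0,-0.05,0]
    - [0,-0.11,0]
    - [0,-0.16,-0.06]
    - [0,-0.16,-0.06]
  twist:
    - [0,0,0]
    - [0,0,0]
    - [0,0,0]
    - [0,0,0]
    - [0,0,0]
    - [0,0,0]
    - [0,0,0]
    - [0,0,0]

```text
t: 18.2
ee_pos: [0.3815, 0.114, 0.2354]
eef_rot: [[0.223, 0.004, 0.975], [-0.975, 0.004, 0.223], [-0.003, -1.0, 0.005]]
wrist_force: [0.5, 0.9, -1.0]
opening: 0.0002
```

```bash
python3 - <<'E'
from h import *
import cv2
plan()
im=bot.grab_frame("scene")[:,:,::-1]
tp=bot.grab_frame("top")[:,:,::-1]
a=cv2.resize(im[140:250,310:430],None,fx=3.3,fy=3.3,interpolation=cv2.INTER_CUBIC)
cv2.imwrite("pics/c6.png",cv2.vconcat([a,cv2.resize(im[100:300,100:500],(396,198))]))
E
```

```text
t 18.2 pos [0.3815 0.114  0.2354] zang 12.9 F [ 0.5  0.9 -1. ] open 0.0002 q [-0.74 -0.14  0.33  2.17  0.05  1.1  -0.22]
```

View pics/c6.png

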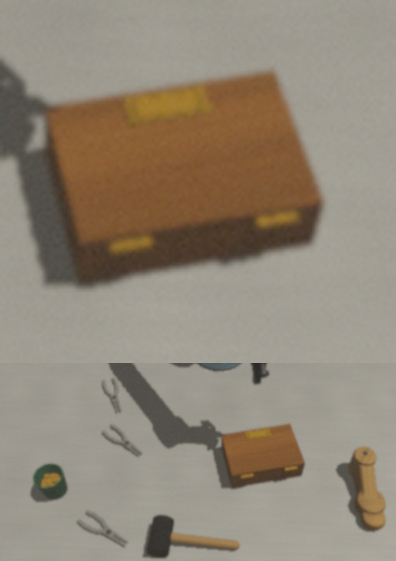

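The lid is shut, the catch at (165,103) is low, and the last, mallet, cup and other pliers look unmoved. I'll hold still briefly, then hand in.

>>> servo_tool:
  claw: [0,0]
  slide:
    - [0,0,0]
    - [0,0,0]
  twist:
    - [0,0,0]
    - [0,0,0]

```text
t: 18.55
ee_pos: [0.3817, 0.1137, 0.2317]
eef_rot: [[0.223, -0.002, 0.975], [-0.975, -0.001, 0.223], [0.001, -1.0, -0.002]]
wrist_force: [0.3, -0.2, 0.2]
opening: 0.0002
```

```bash
python3 -c "
from workcell import bot
print(bot.job_done())"
```

```text
the job is handed in; nothing more can be done
None
```

The plier farthest to the robot's left is lying flat in the front compartment of the case. The lid is shut and the catch is pressed to its stop. I handed the job in at about 18.6 s, with the arm clear of everything.

- **Plier:** a picture taken after I let go showed it flat in the compartment, before I closed the lid.
- **Lid:** at the end of the swing the wrist force rose to about 26 N with the outer face at 70 mm and no more travel.
- **Catch:** the pressing face ended at 74.8 mm, against the expected 75 mm, at 19 N. That is well above the 7–9 N it takes to move.
- **Other things:** in the last picture the shoe last, mallet, cup and other pliers looked unmoved. I judged that by eye and did not measure it.

No check failed or disagreed.

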